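Line up the volumetric flasks by size at the sampling probe

TASK

Get the four empty volumetric flasks ready for the photometer: stand them upright on the four black pads of the rack strip, one centred on each pad, in order of size, with the smallest on the pad next to the sampling probe and the largest at the far end by the waste cup. They are glass: do not drop them or knock any over.

Things in the scene. Friction and masses are not known exactly. Their poses are not given: they have to be found in the camera images.
- flask_10: smallest of four empty, clear glass volumetric flasks, loose, upright, 90 mm high, about 20 g: round bulb 32 mm wide, 30 mm high, flat foot 26 mm wide, neck 11 mm; its top 20 mm are a blue plastic stopper 18 mm wide, fixed in the neck and fit to lift the flask by. Origin: centre of the underside; z up along the neck; round, so yaw is idle.
- flask_25: second smallest of four empty, clear glass volumetric flasks, loose, upright, 112 mm high, about 30 g: round bulb 42 mm wide, 42 mm high, flat foot 34 mm wide, neck 12 mm; its top 20 mm are a blue plastic stopper 18 mm wide, fixed in the neck and fit to lift the flask by. Origin: centre of the underside; z up along the neck; round, so yaw is idle.
- flask_50: second largest of four empty, clear glass volumetric flasks, loose, upright, 140 mm high, about 45 g: round bulb 53 mm wide, 55 mm high, flat foot 42 mm wide, neck 13 mm; its top 20 mm are a blue plastic stopper 18 mm wide, fixed in the neck and fit to lift the flask by. Origin: centre of the underside; z up along the neck; round, so yaw is idle.
- flask_100: largest of four empty, clear glass volumetric flasks, loose, upright, 170 mm high, about 65 g: round bulb 65 mm wide, 70 mm high, flat foot 52 mm wide, neck 14 mm; its top 20 mm are a blue plastic stopper 18 mm wide, fixed in the neck and fit to lift the flask by. Origin: centre of the underside; z up along the neck; round, so yaw is idle.
- pad_a: one of four alike fixed black rubber discs, 72 mm wide, 4 mm high, white dot at the centre, in a straight row 90 mm apart (order a, b, c, d) on a fixed grey strip 90 x 375 mm, 12 mm high. Origin: centre of its underside, on the strip; its top is 4 mm above that, 16 mm above the table. Its y axis runs along the row, from a to d.
- pad_b: one of four alike fixed black rubber discs, 72 mm wide, 4 mm high, white dot at the centre, in a straight row 90 mm apart (order a, b, c, d) on a fixed grey strip 90 x 375 mm, 12 mm high. Origin: centre of its underside, on the strip; its top is 4 mm above that, 16 mm above the table. Its y axis runs along the row, from a to d.
- pad_c: one of four alike fixed black rubber discs, 72 mm wide, 4 mm high, white dot at the centre, in a straight row 90 mm apart (order a, b, c, d) on a fixed grey strip 90 x 375 mm, 12 mm high. Origin: centre of its underside, on the strip; its top is 4 mm above that, 16 mm above the table. Its y axis runs along the row, from a to d.
- pad_d: one of four alike fixed black rubber discs, 72 mm wide, 4 mm high, white dot at the centre, in a straight row 90 mm apart (order a, b, c, d) on a fixed grey strip 90 x 375 mm, 12 mm high. Origin: centre of its underside, on the strip; its top is 4 mm above that, 16 mm above the table. Its y axis runs along the row, from a to d.
- probe: fixed sampling probe standing on the table at either end of the row, 100 mm from the end pad's centre (a white waste cup 45 mm high, 48 mm wide, stands at the other end): black base 50 x 50 mm, steel post with black head, 128 mm high, and a thin steel tube bent down 35 mm from the post on its +x side. Origin: centre of its underside.
Not all that is in view belongs to the job. What is shaped like the flask_10 but orange or yellow is not meant.

How it is judged:
By the outcome, as a careful person would: the job done as asked, in the order asked, and still so for the second after the job is handed in, with the robot touching nothing.
It also fails if it takes over 106 s, if anything falls off the work surface, if the arm or the gripper's body presses on something with over 40 N, if the wrist force passes 120 N, or if a joint passes its speed limit or range.

ROBOT

A 7-joint arm with a two-finger parallel gripper is mounted at the origin on the work surface. World frame = base frame: x ahead of the robot, y to its left, z up, the work surface at z = 0. Lengths are in m, angles in degrees, forces in N, time in s.
With the tool pointing down it reaches from about 0.425 to 0.875 m from the base axis. Payload 4.7 kg.
Tool frame: the origin (TCP) lies on the centre line of the jaws, within the pads' length; the fingertips stand 14 mm ahead of it and the grasp point (between the pads) lies 5 mm behind it; z points along the fingers, y is the line along which they close (so a half turn about z gives the same grasp; the last joint's range is limited). The gripper opens to 87 mm and grips with 3 to 60 N. Pads are 19 mm wide; open, the fingers measure 117 mm over their backs; the gripper's body (75 mm by 190 mm) begins 51 mm behind the grasp point.
Start: joints at [76.095, 18.392, -4.016, 83.108, 1.295, 78.541, -3.26], TCP at [0.165, -0.629, 0.237] pointing down, gripper open.
Joint ranges: [-163.93, 163.93], [-17.29, 119.83], [-79.2, 71.16], [3.27, 140.29], [-89.18, 269.18], [5.43, 117.66], [-154.24, 154.24]. Speed limits (degrees/s): [147.25, 147.25, 180, 180, 180, 180, 180].

INTERFACE

Orientations are given as [roll, pitch, yaw] about the fixed x, y, z axes, in that order (R = Rz(yaw) Ry(pitch) Rx(roll)).
In Python, from cell import env gives the robot as it stands.
- The arm moves only by the tool jog_arm, never from a script. Its argument "motion" is a list that holds one entry, the list of rows, each a list of 7 numbers: the shift along the tool's x, y, z in units of 0.1 m (1.0 is 0.1 m), then the turn, a rotation vector about the tool's x, y, z in units of 180 degrees (1.0 is 180 degrees), then the closure, from 0 (fully open) to 1 (shut). A call has 1 to 5 rows; each row is the pose to reach, as a shift and turn from the pose commanded when the call began, along the tool's axes at that moment, turning the shorter way round; what a row does not reach only later rows make up. A row lasts 1/10 s, in which the tool goes at most 50 mm and 8.59 degrees, less where a joint would pass 70% of its speed; a pose out of reach is approached as far as the arm can. A call with a number of a shift or a turn outside -1 to 1 is refused whole. A call with a gripper value outside its range is refused whole. The fingers move at their own pace and stop on an object; "grip_force" is the grip in N (left out, the last holds). Time passes only in rows, so rows that repeat a pose let the fingers close. It gives the time, the measured TCP pose, the force, the opening and the grip force at its end, in the units of the state.
- env.get_obs(): the state, without advancing time (a new reading comes with each control period).
- env.read_camera(name): name is "scene" or "top" or "wrist"; returns (picture, depth): 400x640x3 uint8, red, green, blue; 400x640 float32, m along the optical axis (not along the pixel's ray), 0 where there is no reading.
- env.camera_info(name): a dict with "camera_matrix" (3x3 intrinsics, pixels), "origin" and "orientation" of the camera in the world; the wrist camera has in their place "mount" (4x4, takes a point from camera to tool coordinates, whose origin is the TCP and whose axes are the flange's). Camera axes: x right, y down, z forward; pixel columns grow to the right and rows downward; lengths in m; the calibration is good to about 2 mm. A picture is of the moment at which its call begins: read the wrist's pose just before it. camera_info takes no time and is no camera call.
- env.sign_off(): hands the job in; it is judged then, once.
The state is a dict: "time_s": time; "qpos": joint angles; "joint_velocities": joint speeds; "effort": joint torques, N m; "tool_pos": TCP position; "tool_rot": TCP orientation; "force": force on the tool from outside, world axes, zero at the start; "wrist_torque": the same for the moment, N m; "grip_width": finger opening in m; "grasp_force": force on a finger pad.
Only numpy, scipy, OpenCV 4.12 (cv2) and the standard library are available. Lean on these libraries where they do the work, as an engineer would, in place of code of your own. Each camera call takes 0.05 s, during which the arm holds its last target. There are 200 camera calls.

## Working session

There is one attempt and no reset: what is moved stays moved. The work goes in short steps, Python scripts to look and compute and a tool call to move; the robot and the scene stay as the last step left them, time stands still between calls to the robot, and variables do not carry over. Pictures are saved under pics/ and viewed, at most 14 in all, crops included, and the job is handed in when it is done.

Besides the shell and the picture viewer there is one more tool, called after "Emit:" in YAML: its name, and indented under it one key for each argument. jog_arm: Moves the arm, as the interface text tells. Shifts and turns lie within -1 to 1; 1 stands for 0.1 m of shift or 180 degrees of turn. Its arguments: {"type":"object","properties":{"motion":{"type":"array","items":{"type":"array","items":{"type":"array","items":{"type":"number"}}}},"grip_force":{"type":"number"}},"required":["motion"]}

```bash
mkdir -p pics
cat > h.py <<'E'
import numpy as np,cv2
from cell import env
from scipy.spatial.transform import Rotation as R
def info(n):
    c=env.camera_info(n); return c
def snap(n,f):
    o=env.get_obs(); p,d=env.read_camera(n)
    cv2.imwrite(f'pics/{f}.png',p[:,:,::-1]); np.savez(f'pics/{f}.npz',p=p,d=d,tp=o['tool_pos'],tr=o['tool_rot']); return p,d,o
def Rt(rpy): return R.from_euler('xyz',rpy,degrees=True).as_matrix()
E
python3 - <<'E'
from h import *
for n in('scene','top','wrist'):
    print(n,info(n)); 
for n in('scene','top'): snap(n,n+'0')
print(env.get_obs())
E
```

```text
scene {'camera_matrix': array([[362.90407542,   0.        , 316.62025859],
       [  0.        , 362.90407542, 199.38466736],
       [  0.        ,   0.        ,   1.        ]]), 'origin': array([ 0.87654436, -0.20235531,  0.71234946]), 'orientation': array([-149.85750067,   -0.84489016,   60.49481857])}
top {'camera_matrix': array([[369.74807185,   0.        , 319.81120188],
       [  0.        , 369.74807185, 195.50309596],
       [  0.        ,   0.        ,   1.        ]]), 'origin': array([0.42625805, 0.02125948, 1.00301425]), 'orientation': array([-174.19033913,   -1.70268947,  -91.44590254])}
wrist {'camera_matrix': array([[322.20405261,   0.        , 317.9930577 ],
       [  0.        , 322.20405261, 196.37407595],
       [  0.        ,   0.        ,   1.        ]]), 'mount': array([[ 1.86557711e-04, -9.64052264e-01, -2.65712624e-01,
         7.30922289e-02],
       [ 9.99999763e-01,  3.81998308e-06,  6.88243567e-04,
        -2.99220352e-04],
       [-6.62487751e-04, -2.65712689e-01,  9.64052036e-01,
        -1.48218899e-01],
       [ 0.00000000e+00,  0.00000000e+00,  0.00000000e+00,
         1.00000000e+00]])}
{'time_s': 0.1, 'qpos': array([76.09475311, 18.43416898, -4.01448327, 83.16804923,  1.29316415,
       78.54194285, -3.26062005]), 'joint_velocities': array([ 0.10365241, -0.117479  ,  0.02404468, -0.19292797,  0.03151661,
       -0.01503245,  0.06581475]), 'effort': array([-6.76635750e-05, -4.92572558e+01, -4.05791877e-01, -3.13399315e+01,
       -6.41853735e-02,  3.95839708e-02,  9.19056924e-05]), 'tool_pos': array([ 0.16491756, -0.62823494,  0.23557681]), 'tool_rot': array([-1.79900966e+02,  4.07630361e-03,  1.47128670e+01]), 'force': array([-0.07365445,  0.43859193,  0.5513876 ]), 'wrist_torque': array([-0.01278209, -0.00120025, -0.00087972]), 'grasp_force': 0.0, 'grip_width': 0.0874452488536019}
```

View pics/top0.png

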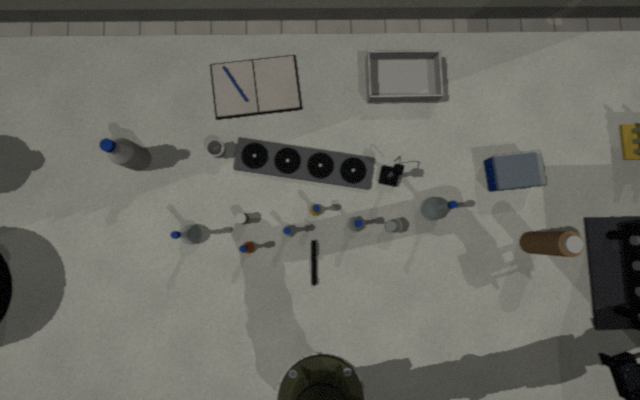

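View pics/scene0.png

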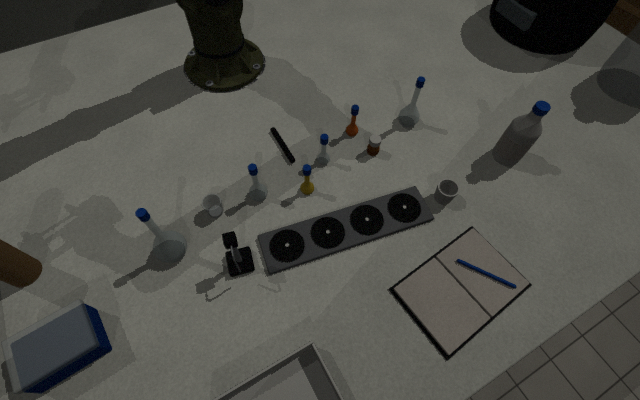

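The top view shows blue stoppers at about (176,235), (290,230), (358,222) and (453,204), with yellow and orange decoys at (317,209) and (247,247). The pads run from (254,155) to (352,170), with the probe on the right at (390,175) and the cup on the left at (215,148). The scene view agrees, with the largest flask at (143,215).

```bash
cat >> h.py <<'E'
def cam(n,o=None):
    c=env.camera_info(n);K=c['camera_matrix']
    if n=='wrist':
        m=np.array(c['mount']);A=Rt(o[1]);return K,A@m[:3,:3],A@m[:3,3]+o[0]
    return K,Rt(c['orientation']),np.array(c['origin'])
def ray(C,u,v):
    K,A,t=C; return A@np.linalg.inv(K)@[u,v,1],t
def atdepth(C,u,v,d): r,t=ray(C,u,v);return t+r*d
def atz(C,u,v,z): r,t=ray(C,u,v);return t+r*(z-t[2])/r[2]
def blobs(mask,lo,hi):
    n,l,s,c=cv2.connectedComponentsWithStats(mask.astype(np.uint8),connectivity=8)
    return [(c[i],s[i,4],l==i) for i in range(1,n) if lo<=s[i,4]<=hi]
def blue(p):
    h=cv2.cvtColor(p,cv2.COLOR_RGB2HSV);return (h[...,0]>100)&(h[...,0]<125)&(h[...,1]>130)&(h[...,2]>40)
E
python3 - <<'E'
from h import *
for n in('top','scene'):
    z=np.load(f'pics/{n}0.npz');p,d=z['p'],z['d'];C=cam(n);print(n)
    for c,a,m in blobs(blue(p),8,500):
        P=np.array([atdepth(C,u,v,d[v,u]) for v,u in np.argwhere(m)if d[v,u]>0])
        if len(P): print('blue',c.round(1),a,np.median(P,0).round(4),'zmax',np.percentile(P[:,2],90).round(3))
    g=cv2.cvtColor(p,cv2.COLOR_RGB2GRAY)
    # black pads
    for c,a,m in blobs((g<45),150,1500):
        P=atz(C,*c,.016); print('dark',c.round(1),a,P.round(4),atdepth(C,*c,d[int(c[1]),int(c[0])]).round(4))
    k=cv2.morphologyEx(g,cv2.MORPH_TOPHAT,np.ones((7,7)))
    reg=(slice(140,185),slice(236,372)) if n=='top' else (slice(185,275),slice(258,435))
    M=np.zeros_like(g,bool);M[reg]=k[reg]>60
    for c,a,m in blobs(M,1,40):
        w=np.where(m,k,0).astype(float);v,u=np.mgrid[:400,:640];c=((u*w).sum()/w.sum(),(v*w).sum()/w.sum())
        print('dot',np.round(c,1),a,atz(C,*c,.016).round(4))
E
```

```text
top
blue [234.9  83.6] 52 [0.8392 0.2153 0.0194] zmax 0.022
blue [106.7 144.7] 126 [0.6363 0.473  0.1692] zmax 0.171
blue [490.1 174.4] 222 [ 0.5718 -0.4704  0.0312] zmax 0.046
blue [452.1 204.3] 46 [ 0.484  -0.3075  0.1698] zmax 0.171
blue [315.8 207.7] 27 [0.4877 0.0021 0.0897] zmax 0.091
blue [358.1 222.9] 39 [ 0.4476 -0.0981  0.1115] zmax 0.114
blue [286.6 230.3] 29 [0.4352 0.0747 0.0901] zmax 0.092
blue [175.2 234.4] 38 [0.4319 0.3278 0.1394] zmax 0.141
blue [242.9 248.1] 29 [0.3943 0.1821 0.0899] zmax 0.092
dark [516.1  11.7] 807 [ 1.0444 -0.5886  0.016 ] [ 1.4882 -1.0264 -0.6926]
dark [605.4  11.4] 721 [ 1.0438 -0.8519  0.016 ] [ 1.4867 -1.4781 -0.6919]
dark [254.2 155.2] 563 [0.6393 0.1637 0.016 ] [0.6401 0.1643 0.012 ]
dark [287.1 160.3] 545 [0.6237 0.0754 0.016 ] [0.6241 0.0755 0.014 ]
dark [320.1 165.1] 544 [ 0.6086 -0.0135  0.016 ] [ 0.609  -0.0136  0.0138]
dark [352.7 170. ] 538 [ 0.5934 -0.1016  0.016 ] [ 0.5931 -0.1013  0.0181]
dark [490.2 174.4] 257 [ 0.5736 -0.4788  0.016 ] [ 0.5709 -0.4697  0.0339]
dark [390.4 174.5] 364 [ 0.5791 -0.2038  0.016 ] [ 0.5732 -0.1952  0
[... 1683 characters left out ...]
.0172]
dark [342.2 248.3] 535 [ 0.6566 -0.0055  0.016 ] [ 0.6561 -0.0051  0.0145]
dark [443.5 308.3] 990 [0.8547 0.0988 0.016 ] [0.8546 0.1006 0.0119]
dark [286.7 245.5] 977 [ 0.5954 -0.1025  0.016 ] [ 0.5958 -0.1026  0.0169]
dark [237.1 256.5] 879 [ 0.5678 -0.2011  0.016 ] [ 0.5846 -0.2012  0.0539]
dark [ 17.3 266.3] 1356 [ 0.3757 -0.5878  0.016 ] [ 0.4093 -0.5619  0.0628]
dark [485.6 273.4] 286 [0.8422 0.2169 0.016 ] [0.8425 0.2143 0.0202]
dark [287.2 368.5] 710 [ 0.8017 -0.2071  0.016 ] [ 0.8006 -0.2072  0.0057]
dot [404.  206.5] 8 [0.6388 0.1652 0.016 ]
dot [366.7 218.8] 9 [0.6241 0.0763 0.016 ]
dot [327.4 231.2] 10 [ 0.6084 -0.0126  0.016 ]
dot [286.6 244.6] 11 [ 0.5936 -0.1018  0.016 ]
```

Depth from both cameras agrees within 2 mm, and the stopper heights match the sizes 170, 140, 112 and 90 mm.

| Flask | Position (x, y) | Target pad | Pad centre (x, y) |
|---|---|---|---|
| 100 | (.485, -.309) | P4, by the cup | (.639, .165) |
| 50 | (.432, .329) | P3 | (.624, .076) |
| 25 | (.448, -.099) | P2 | (.609, -.013) |
| 10 | (.4355, .075) | P1, by the probe | (.594, -.102) |

First I turn the tool to yaw 90, so that tool x = +y, tool y = +x and tool z = down, while moving towards flask_100.

Emit:
jog_arm:
  motion:
    - [[0.97, -0.3, 0, 0, 0, -0.209, 0], [0.97, -0.3, 0, 0, 0, -0.209, 0], [0.97, -0.3, 0, 0, 0, -0.209, 0], [0.97, -0.3, 0, 0, 0, -0.209, 0], [0.97, -0.3, 0, 0, 0, -0.209, 0]]
  grip_force: 10

```text
time_s: 0.6
tool_pos: [0.2517, -0.5745, 0.236]
tool_rot: [-179.9, -0.0, 52.7]
force: [-0.2, -0.5, 0.4]
grip_width: 0.0872
grasp_force: 0.0
```

Emit:
jog_arm:
  motion:
    - [[1, 0, 0, 0, 0, -0.209, 0], [1, 0, 0, 0, 0, -0.209, 0], [1, 0, 0, 0, 0, -0.209, 0], [1, 0, 0, 0, 0, -0.209, 0], [1, 0, 0, 0, 0, -0.209, 0]]

```text
time_s: 1.1
tool_pos: [0.3125, -0.4953, 0.2362]
tool_rot: [-180.0, -0.0, 90.3]
force: [-0.1, -0.0, 0.5]
grip_width: 0.0866
grasp_force: 0.0
```

Emit:
jog_arm:
  motion:
    - [[0.94, 0.87, 0, 0, 0, 0, 0], [0.94, 0.87, 0, 0, 0, 0, 0], [0.94, 0.87, 0, 0, 0, 0, 0], [0.94, 0.87, 0, 0, 0, 0, 0]]

```text
time_s: 1.5
tool_pos: [0.4036, -0.3968, 0.2365]
tool_rot: [179.9, -0.1, 90.5]
force: [0.5, -0.1, 0.4]
grip_width: 0.0871
grasp_force: 0.0
```

Emit:
jog_arm:
  motion:
    - [[0.93, 0.86, 0, 0, 0, 0, 0], [0.93, 0.86, 0, 0, 0, 0, 0], [0.93, 0.86, 0, 0, 0, 0, 0], [0.93, 0.86, 0, 0, 0, 0, 0], [0.93, 0.86, 0, 0, 0, 0, 0]]

```text
time_s: 2.0
tool_pos: [0.485, -0.3096, 0.2361]
tool_rot: [-179.9, 0.0, 90.0]
force: [-0.5, -1.2, -0.6]
grip_width: 0.0875
grasp_force: 0.0
```

Run:
```python
from h import *
p,d,o=snap('wrist','w1'); print(o['tool_pos'],o['tool_rot'],o['time_s'])
C=cam('wrist',(o['tool_pos'],o['tool_rot']))
for c,a,m in blobs(blue(p),30,20000):
    P=np.array([atdepth(C,u,v,d[v,u]) for v,u in np.argwhere(m)if d[v,u]>0])
    T=P[P[:,2]>P[:,2].max()-.003]; print(c.round(),a,T.mean(0).round(4),(T.min(0)+T.max(0)).round(4)/2)
```

```text
[ 0.48498729 -0.30956962  0.23606719] [-1.79925276e+02  2.28059047e-02  8.99758343e+01] 2.0
[317. 215.] 554 [ 0.4843 -0.3112  0.1702] [ 0.48435 -0.3113   0.1705 ]
[404. 297.] 354 [ 0.5288 -0.3183  0.2652] [ 0.5288  -0.3183   0.26495]
[360. 304.] 268 [ 0.5394 -0.4754  0.0472] [ 0.53995 -0.47575  0.0472 ]
```

View pics/w1.png

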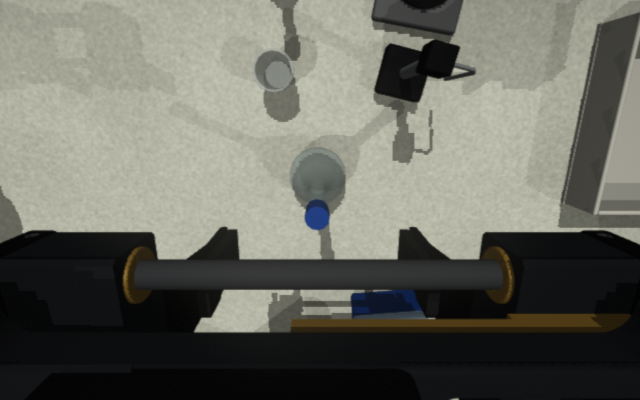

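The wrist view shows the flask_100 stopper at (317,215), centred between the fingers. It measures (.4845, -.311, .170), which agrees with the other cameras, so I descend and grip.

Emit:
jog_arm:
  motion:
    - [[-0.01, 0, 0.3, 0, 0, 0, 0], [-0.01, 0, 0.55, 0, 0, 0, 0], [-0.01, 0, 0.75, 0, 0, 0, 0.1], [-0.01, 0, 0.81, 0, 0, 0, 0.3], [-0.01, 0, 0.81, 0, 0, 0, 0.5]]

```text
time_s: 2.55
tool_pos: [0.4839, -0.3114, 0.1547]
tool_rot: [-179.9, -0.0, 89.8]
force: [0.1, -1.0, 1.2]
grip_width: 0.0709
grasp_force: 0.0
```

Emit:
jog_arm:
  motion:
    - [[0, 0, 0, 0, 0, 0, 0.7], [0, 0, 0, 0, 0, 0, 1], [0, 0, 0, 0, 0, 0, 1], [0, 0, 0, 0, 0, 0, 1], [0, 0, 0, 0, 0, 0, 1]]

```text
time_s: 3.05
tool_pos: [0.4857, -0.3101, 0.1559]
tool_rot: [180.0, 0.0, 90.0]
force: [0.7, 0.1, 0.7]
grip_width: 0.0311
grasp_force: 0.0
```

Emit:
jog_arm:
  motion:
    - [[0, 0, 0, 0, 0, 0, 1], [0, 0, 0, 0, 0, 0, 1], [0, 0, -0.05, 0, 0, 0, 1], [0, 0, -0.1, 0, 0, 0, 1], [0, 0, -0.1, 0, 0, 0, 1]]

```text
time_s: 3.55
tool_pos: [0.4861, -0.3103, 0.1666]
tool_rot: [179.9, 0.1, 90.0]
force: [0.4, -0.0, -1.7]
grip_width: 0.0166
grasp_force: 10.0
```

Emit:
jog_arm:
  motion:
    - [[0, 0, -0.2, 0, 0, 0, 1], [0, 0, -0.4, 0, 0, 0, 1], [0, 0, -0.6, 0, 0, 0, 1], [0, 0, -0.8, 0, 0, 0, 1], [0, 0, -1, 0, 0, 0, 1]]

```text
time_s: 4.05
tool_pos: [0.4855, -0.31, 0.2664]
tool_rot: [180.0, 0.0, 90.0]
force: [-0.9, -0.4, -0.2]
grip_width: 0.0163
grasp_force: 10.0
```

Emit:
jog_arm:
  motion:
    - [[0, 0, -0.15, 0, 0, 0, 1], [0.05, 0, -0.3, 0, 0, 0, 1], [0.2, 0.05, -0.4, 0, 0, 0, 1], [0.4, 0.1, -0.4, 0, 0, 0, 1], [0.6, 0.2, -0.4, 0, 0, 0, 1]]

```text
time_s: 4.55
tool_pos: [0.5058, -0.2481, 0.3059]
tool_rot: [-180.0, -0.0, 90.0]
force: [0.6, 0.0, -0.5]
grip_width: 0.0165
grasp_force: 10.0
```

```bash
cat >> h.py <<'E'
def chk(f,n='scene'):
    "stopper blobs near the tool, relative to the TCP"
    p,d,o=snap(n,f);C=cam(n);tp=o['tool_pos'];print(tp.round(4),o['tool_rot'].round(2),o['time_s'],o['grip_width'],o['grasp_force'])
    for c,a,m in blobs(blue(p),4,500):
        P=np.array([atdepth(C,u,v,d[v,u]) for v,u in np.argwhere(m)if d[v,u]>0])
        if len(P) : print(c.round(),a,np.median(P,0).round(4),'top z',np.percentile(P[:,2],95).round(4),'rel',(np.median(P,0)-tp).round(4))
E
python3 - <<'E'
from h import *
chk('s1')
E
```

```text
[ 0.5058 -0.2481  0.3059] [-1.800e+02 -1.000e-02  8.996e+01] 4.55 0.01651032264841383 9.997993223369122
[421.  79.] 31 [0.4333 0.3288 0.1421] top z 0.1438 rel [-0.0725  0.5769 -0.1638]
[543. 106.] 114 [0.6385 0.4739 0.1721] top z 0.1733 rel [ 0.1327  0.7221 -0.1339]
[355. 107.] 30 [0.3941 0.1836 0.0921] top z 0.0934 rel [-0.1117  0.4317 -0.2138]
[324. 137.] 39 [0.4355 0.076  0.0916] top z 0.0931 rel [-0.0703  0.3241 -0.2143]
[252. 167.] 50 [ 0.4496 -0.1002  0.1136] top z 0.1155 rel [-0.0562  0.1479 -0.1924]
[307. 168.] 49 [0.4899 0.0027 0.0918] top z 0.0939 rel [-0.0159  0.2508 -0.2141]
[487. 273.] 174 [0.842  0.2156 0.0216] top z 0.0236 rel [ 0.3362  0.4637 -0.2843]
[ 92. 308.] 10 [ 0.5343 -0.4753  0.0251] top z 0.0309 rel [ 0.0285 -0.2272 -0.2808]
[ 99. 333.] 50 [ 0.5887 -0.4701  0.0333] top z 0.0393 rel [ 0.0829 -0.222  -0.2726]
[108. 341.] 16 [ 0.6006 -0.469   0.0094] top z 0.0124 rel [ 0.0948 -0.2209 -0.2966]
```

View pics/s1.png

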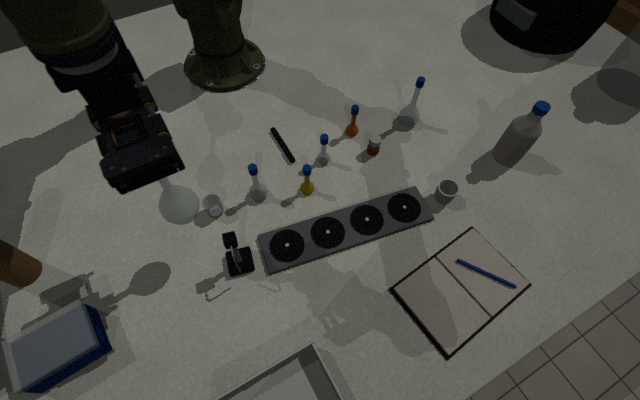

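The scene view shows flask_100 hanging from the gripper at about (180,200), clear of everything. I carry it to P4.

Emit:
jog_arm:
  motion:
    - [[0.2, 0.06, 0, 0, 0, 0, 1], [0.4, 0.13, 0, 0, 0, 0, 1], [0.6, 0.2, 0, 0, 0, 0, 1], [0.8, 0.26, 0, 0, 0, 0, 1], [1, 0.32, 0, 0, 0, 0, 1]]

```text
time_s: 5.1
tool_pos: [0.5378, -0.1478, 0.3053]
tool_rot: [-180.0, -0.0, 90.0]
force: [-0.1, 0.3, -1.4]
grip_width: 0.0163
grasp_force: 10.0
```

Emit:
jog_arm:
  motion:
    - [[0.2, 0.06, 0, 0, 0, 0, 1], [0.4, 0.13, 0, 0, 0, 0, 1], [0.6, 0.2, 0, 0, 0, 0, 1], [0.8, 0.26, 0, 0, 0, 0, 1], [1, 0.32, 0, 0, 0, 0, 1]]

```text
time_s: 5.6
tool_pos: [0.5696, -0.0478, 0.3053]
tool_rot: [-180.0, -0.0, 90.0]
force: [0.2, 0.7, -1.3]
grip_width: 0.0165
grasp_force: 10.0
```

Emit:
jog_arm:
  motion:
    - [[0.2, 0.06, 0, 0, 0, 0, 1], [0.4, 0.13, 0, 0, 0, 0, 1], [0.6, 0.2, 0, 0, 0, 0, 1], [0.8, 0.26, 0, 0, 0, 0, 1], [1, 0.32, 0, 0, 0, 0, 1]]

```text
time_s: 6.1
tool_pos: [0.6014, 0.052, 0.3053]
tool_rot: [-179.9, -0.0, 90.0]
force: [-0.3, -0.5, -0.7]
grip_width: 0.0165
grasp_force: 10.0
```

Emit:
jog_arm:
  motion:
    - [[0.2, 0.06, 0, 0, 0, 0, 1], [0.4, 0.13, 0, 0, 0, 0, 1], [0.6, 0.2, 0, 0, 0, 0, 1], [0.8, 0.26, 0, 0, 0, 0, 1], [1, 0.32, 0, 0, 0, 0, 1]]

```text
time_s: 6.6
tool_pos: [0.6334, 0.1519, 0.3053]
tool_rot: [-179.9, -0.0, 90.0]
force: [-0.6, -0.4, -1.3]
grip_width: 0.0164
grasp_force: 10.0
```

Emit:
jog_arm:
  motion:
    - [[0.15, 0.05, 0.2, 0, 0, 0, 1], [0.15, 0.05, 0.4, 0, 0, 0, 1], [0.15, 0.05, 0.6, 0, 0, 0, 1], [0.15, 0.05, 0.8, 0, 0, 0, 1], [0.15, 0.05, 0.8, 0, 0, 0, 1]]

```text
time_s: 7.1
tool_pos: [0.6364, 0.1643, 0.2206]
tool_rot: [-179.6, 0.1, 90.0]
force: [-0.1, -0.7, -0.7]
grip_width: 0.0167
grasp_force: 10.0
```

Run:
```python
from h import *
p,d,o=snap('scene','s2');print(o['tool_pos'],o['tool_rot'],o['force'],o['time_s'])
p,d,o=snap('wrist','w2')
s=np.load('pics/s2.npz')['p'][60:260,300:560];cv2.imwrite('pics/c2.png',np.hstack([cv2.resize(s,(520,400)),p[:,200:480]])[:,:,::-1])
```

```text
[0.63641873 0.16426669 0.22059045] [-1.79564989e+02  1.13390366e-01  8.99919541e+01] [-0.05333522 -0.66185565 -0.73080073] 7.1
```

View pics/c2.png

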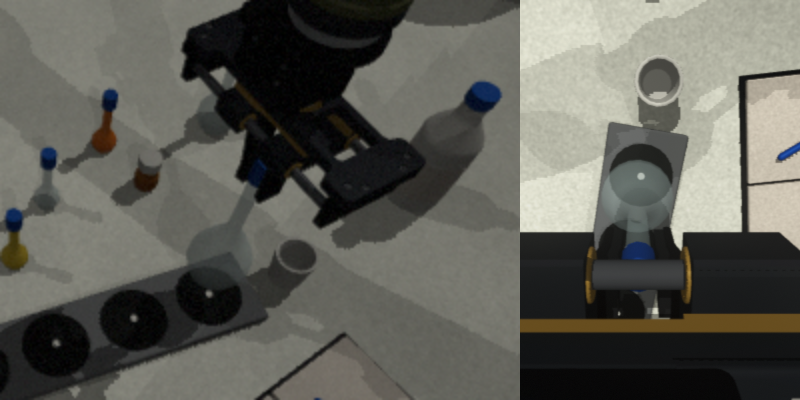

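The crop shows flask_100 over P4, with its stopper at (258,175) and bulb at (222,255). I check its tilt by projecting a vertical flask into the same view.

Run:
```python
from h import *
def proj(C,P):
    K,A,t=C;q=K@(A.T@(np.array(P)-t));return q[:2]/q[2]
z=np.load('pics/s2.npz');w=np.load('pics/w2.npz')
for n,zz in(('scene',z),('wrist',w)):
    C=cam(n,(zz['tp'],zz['tr']))
    for h in (.16,.035,.0): 
        q=proj(C,zz['tp']+[0,0,h-.155]); print(n,h,q.round(1),((q-[300,60])*2 if n=='scene' else q-[200,0]+[520,0]).round(0))
    print('dot',proj(C,[.6393,.1648,.016]).round(1))
# brightness outline of bulb in scene by depth
d=z['d'];C=cam('scene')
b=np.array([(u,v,*atdepth(C,u,v,d[v,u])) for v in range(160,205) for u in range(385,435)if d[v,u]>0])
s=b[(b[:,4]>.05)&(b[:,4]<.13)]
print(len(s)); 
for lo in np.arange(.05,.16,.015):
    k=b[(b[:,4]>lo)&(b[:,4]<lo+.015)]
    if len(k):print(lo.round(3),len(k),k.mean(0).round(3),k[:,:2].min(0),k[:,:2].max(0))
```

```text
scene 0.16 [430.1 146. ] [260. 172.]
scene 0.035 [412.3 185.3] [225. 251.]
scene 0.0 [408.3 194.3] [217. 269.]
dot [404.  206.7]
wrist 0.16 [316.8 262.2] [637. 262.]
wrist 0.035 [318.1 195. ] [638. 195.]
wrist 0.0 [318.3 185.5] [638. 185.]
dot [320.2 174.5]
700
0.065 27 [4.02815e+02 2.01852e+02 6.49000e-01 1.39000e-01 7.40000e-02] [395. 196.] [415. 204.]
0.08 117 [4.04504e+02 1.97641e+02 6.48000e-01 1.40000e-01 8.90000e-02] [393. 181.] [423. 203.]
0.095 255 [4.07329e+02 1.92055e+02 6.45000e-01 1.44000e-01 1.03000e-01] [394. 175.] [425. 200.]
0.11 233 [4.10262e+02 1.86296e+02 6.43000e-01 1.49000e-01 1.17000e-01] [399. 173.] [424. 194.]
0.125 177 [4.13226e+02 1.80079e+02 6.40000e-01 1.54000e-01 1.32000e-01] [404. 171.] [423. 187.]
0.14 55 [4.15527e+02 1.74764e+02 6.38000e-01 1.57000e-01 1.46000e-01] [411. 170.] [420. 178.]
0.155 38 [4.18026e+02 1.69842e+02 6.39000e-01 1.57000e-01 1.63000e-01] [415. 166.] [422. 173.]
```

Tilt is negligible. I lower to just above the pad, then feel for contact.

Emit:
jog_arm:
  motion:
    - [[0.0, 0.02, 0.15, 0, 0, 0, 1], [0.0, 0.02, 0.3, 0, 0, 0, 1], [0.0, 0.02, 0.4, 0, 0, 0, 1], [0.0, 0.02, 0.42, 0, 0, 0, 1], [0.0, 0.02, 0.42, 0, 0, 0, 1]]

```text
time_s: 7.7
tool_pos: [0.6406, 0.1647, 0.1828]
tool_rot: [-179.9, 0.0, 90.0]
force: [0.4, 0.2, -1.2]
grip_width: 0.0165
grasp_force: 10.0
```

Emit:
jog_arm:
  motion:
    - [[0, 0, 0.01, 0, 0, 0, 1], [0, 0, 0.02, 0, 0, 0, 1], [0, 0, 0.03, 0, 0, 0, 1], [0, 0, 0.03, 0, 0, 0, 1]]

```text
time_s: 8.1
tool_pos: [0.641, 0.1648, 0.1806]
tool_rot: [180.0, 0.0, 90.0]
force: [-0.1, 0.3, -1.0]
grip_width: 0.0168
grasp_force: 10.0
```

Emit:
jog_arm:
  motion:
    - [[0, -0.015, 0.02, 0, 0, 0, 1], [0, -0.015, 0.05, 0, 0, 0, 1], [0, -0.015, 0.07, 0, 0, 0, 1], [0, -0.015, 0.07, 0, 0, 0, 1]]

```text
time_s: 8.5
tool_pos: [0.6391, 0.1647, 0.1729]
tool_rot: [-180.0, 0.0, 90.0]
force: [-0.2, 0.2, -0.8]
grip_width: 0.0164
grasp_force: 10.0
```

Emit:
jog_arm:
  motion:
    - [[0, 0, 0.01, 0, 0, 0, 1], [0, 0, 0.02, 0, 0, 0, 1], [0, 0, 0.02, 0, 0, 0, 1]]

```text
time_s: 8.8
tool_pos: [0.6396, 0.1649, 0.1718]
tool_rot: [180.0, -0.0, 90.0]
force: [-0.3, 0.1, 0.7]
grip_width: 0.0166
grasp_force: 10.0
```

Emit:
jog_arm:
  motion:
    - [[0, 0, 0.01, 0, 0, 0, 1], [0, 0, 0.01, 0, 0, 0, 1]]

```text
time_s: 9.0
tool_pos: [0.64, 0.165, 0.1717]
tool_rot: [179.9, -0.0, 89.9]
force: [-0.7, -0.0, 4.7]
grip_width: 0.0163
grasp_force: 10.0
```

Contact is felt at 4.7 N. I release and rise.

Emit:
jog_arm:
  motion:
    - [[0, 0, -0.005, 0, 0, 0, 0.9], [0, 0, -0.005, 0, 0, 0, 0.75], [0, 0, -0.005, 0, 0, 0, 0.6], [0, 0, -0.005, 0, 0, 0, 0.5], [0, 0, -0.005, 0, 0, 0, 0.5]]

```text
time_s: 9.5
tool_pos: [0.6392, 0.1648, 0.1705]
tool_rot: [-180.0, 0.0, 90.0]
force: [-0.4, 1.8, -0.1]
grip_width: 0.0374
grasp_force: 0.0
```

Emit:
jog_arm:
  motion:
    - [[0, 0, -0.1, 0, 0, 0, 0.5], [0, 0, -0.25, 0, 0, 0, 0.5], [0, 0, -0.45, 0, 0, 0, 0.5], [0, 0, -0.65, 0, 0, 0, 0.5], [0, 0, -0.65, 0, 0, 0, 0.5]]

```text
time_s: 10.0
tool_pos: [0.6412, 0.166, 0.2409]
tool_rot: [179.6, -0.1, 90.0]
force: [0.1, -0.8, 0.4]
grip_width: 0.0433
grasp_force: 0.0
```

Run:
```python
from h import *
chk('t3','top');chk('s3')
```

```text
[0.6412 0.166  0.2409] [ 1.796e+02 -1.100e-01  8.995e+01] 10.0 0.043291200430376445 0.0
[107. 145.] 134 [0.6358 0.4718 0.1696] top z 0.1723 rel [-0.0054  0.3059 -0.0713]
[490. 174.] 218 [ 0.5717 -0.4704  0.0323] top z 0.0473 rel [-0.0695 -0.6364 -0.2086]
[316. 208.] 27 [0.4877 0.0021 0.0902] top z 0.0925 rel [-0.1535 -0.1639 -0.1507]
[358. 223.] 36 [ 0.4477 -0.0981  0.1113] top z 0.1138 rel [-0.1935 -0.2641 -0.1296]
[175. 234.] 38 [0.4319 0.3278 0.1395] top z 0.1426 rel [-0.2093  0.1618 -0.1014]
[0.6404 0.1656 0.2389] [ 1.7975e+02 -6.0000e-02  8.9960e+01] 10.05 0.04394162818984713 0.0
[543. 106.] 114 [0.6387 0.4739 0.1722] top z 0.1734 rel [-0.0018  0.3084 -0.0667]
[355. 107.] 31 [0.3949 0.1838 0.0914] top z 0.0938 rel [-0.2455  0.0182 -0.1474]
[324. 137.] 39 [0.4363 0.0766 0.0919] top z 0.0931 rel [-0.2041 -0.0889 -0.1469]
[424. 161.] 61 [0.6395 0.1605 0.1879] top z 0.1896 rel [-0.0009 -0.0051 -0.0509]
[252. 168.] 57 [ 0.4513 -0.0995  0.1135] top z 0.115 rel [-0.1891 -0.2651 -0.1253]
[307. 168.] 49 [0.4905 0.0034 0.0915] top z 0.0934 rel [-0.1499 -0.1622 -0.1474]
[487. 273.] 188 [0.8431 0.2154 0.0213] top z 0.0236 rel [ 0.2027  0.0499 -0.2176]
[ 98. 327.] 441 [ 0.5775 -0.4711  0.0295] top z 0.0483 rel [-0.0629 -0.6367 -0.2093]
```

flask_100 stands on P4, with its stopper top at .188. Next is flask_50.

Emit:
jog_arm:
  motion:
    - [[0.14, -0.17, 0, 0, 0, 0, 0.3], [0.35, -0.45, 0, 0, 0, 0, 0.3], [0.54, -0.69, 0, 0, 0, 0, 0.3]]

```text
time_s: 10.4
tool_pos: [0.5688, 0.2193, 0.2348]
tool_rot: [-179.9, 0.0, 89.9]
force: [0.1, 0.1, -0.0]
grip_width: 0.0578
grasp_force: 0.0
```

Emit:
jog_arm:
  motion:
    - [[0.27, -0.34, 0, 0, 0, 0, 0.3], [0.54, -0.69, 0, 0, 0, 0, 0.3]]

```text
time_s: 10.6
tool_pos: [0.5, 0.273, 0.2349]
tool_rot: [-179.9, 0.0, 89.9]
force: [0.7, 0.8, -0.1]
grip_width: 0.0606
grasp_force: 0.0
```

Emit:
jog_arm:
  motion:
    - [[0.27, -0.34, 0, 0, 0, 0, 0.3], [0.44, -0.55, 0, 0, 0, 0, 0.3], [0.54, -0.69, 0, 0, 0, 0, 0.3], [0.54, -0.69, 0, 0, 0, 0, 0.3], [0.54, -0.69, 0, 0, 0, 0, 0.3]]

```text
time_s: 11.1
tool_pos: [0.4337, 0.3257, 0.2357]
tool_rot: [180.0, 0.1, 89.9]
force: [0.1, -0.1, 0.1]
grip_width: 0.0611
grasp_force: 0.0
```

```bash
cat >> h.py <<'E'
def wchk(f):
    p,d,o=snap('wrist',f); print(o['tool_pos'].round(4),o['tool_rot'].round(2),o['time_s'],o['grip_width'],o['force'].round(1))
    C=cam('wrist',(o['tool_pos'],o['tool_rot']))
    for c,a,m in blobs(blue(p),30,20000):
        P=np.array([atdepth(C,u,v,d[v,u]) for v,u in np.argwhere(m)if d[v,u]>0])
        T=P[P[:,2]>P[:,2].max()-.003]; print(c.round(),a,((T.min(0)+T.max(0))/2).round(4))
E
python3 - <<'E'
from h import *
wchk('w4')
E
```

```text
[0.4337 0.3257 0.2357] [1.7998e+02 6.0000e-02 8.9870e+01] 11.1 0.06112742926743719 [ 0.1 -0.1  0.1]
[315. 194.] 422 [0.4315 0.3313 0.1402]
[281. 311.] 197 [0.3939 0.1888 0.0901]
```

Emit:
jog_arm:
  motion:
    - [[0.04, -0.015, 0.1, 0, 0, 0, 0.3], [0.04, -0.015, 0.35, 0, 0, 0, 0.3], [0.04, -0.015, 0.6, 0, 0, 0, 0.3], [0.04, -0.015, 0.8, 0, 0, 0, 0.3], [0.04, -0.015, 0.9, 0, 0, 0, 0.3]]

```text
time_s: 11.65
tool_pos: [0.4308, 0.3294, 0.1432]
tool_rot: [-179.8, 0.1, 89.9]
force: [-0.0, -0.6, 0.3]
grip_width: 0.0611
grasp_force: 0.0
```

Emit:
jog_arm:
  motion:
    - [[0, 0, 0.1, 0, 0, 0, 0.4], [0, 0, 0.2, 0, 0, 0, 0.6], [0, 0, 0.2, 0, 0, 0, 0.8], [0, 0, 0.2, 0, 0, 0, 1], [0, 0, 0.2, 0, 0, 0, 1]]

```text
time_s: 12.15
tool_pos: [0.4315, 0.3314, 0.1267]
tool_rot: [179.9, -0.0, 90.0]
force: [-0.2, 0.5, 0.1]
grip_width: 0.0289
grasp_force: 0.0
```

Emit:
jog_arm:
  motion:
    - [[0, 0, 0, 0, 0, 0, 1], [0, 0, 0, 0, 0, 0, 1], [0, 0, 0, 0, 0, 0, 1], [0, 0, 0, 0, 0, 0, 1], [0, 0, 0, 0, 0, 0, 1]]

```text
time_s: 12.65
tool_pos: [0.4313, 0.3313, 0.1266]
tool_rot: [180.0, -0.0, 90.0]
force: [-0.8, 0.2, 3.7]
grip_width: 0.0164
grasp_force: 10.0
```

Emit:
jog_arm:
  motion:
    - [[0, 0, -0.1, 0, 0, 0, 1], [0, 0, -0.3, 0, 0, 0, 1], [0, 0, -0.55, 0, 0, 0, 1], [0, 0, -0.8, 0, 0, 0, 1], [0, 0, -1, 0, 0, 0, 1]]

```text
time_s: 13.15
tool_pos: [0.431, 0.3311, 0.2277]
tool_rot: [180.0, -0.0, 90.0]
force: [-0.5, -0.1, -1.2]
grip_width: 0.0165
grasp_force: 10.0
```

Emit:
jog_arm:
  motion:
    - [[-0.1, 0.07, -0.1, 0, 0, 0, 1], [-0.25, 0.19, -0.1, 0, 0, 0, 1], [-0.45, 0.34, -0.1, 0, 0, 0, 1], [-0.65, 0.49, -0.1, 0, 0, 0, 1], [-0.85, 0.64, -0.1, 0, 0, 0, 1]]

```text
time_s: 13.65
tool_pos: [0.4953, 0.245, 0.2363]
tool_rot: [-180.0, 0.0, 90.0]
force: [1.0, -0.4, -0.3]
grip_width: 0.0162
grasp_force: 10.0
```

Emit:
jog_arm:
  motion:
    - [[-0.2, 0.15, 0, 0, 0, 0, 1], [-0.4, 0.3, 0, 0, 0, 0, 1], [-0.6, 0.45, 0, 0, 0, 0, 1], [-0.75, 0.56, 0, 0, 0, 0, 1], [-0.85, 0.64, 0, 0, 0, 0, 1]]

```text
time_s: 14.15
tool_pos: [0.5596, 0.1592, 0.2359]
tool_rot: [-180.0, 0.0, 89.9]
force: [0.5, 0.3, -0.3]
grip_width: 0.0168
grasp_force: 10.0
```

Emit:
jog_arm:
  motion:
    - [[-0.2, 0.15, 0, 0, 0, 0, 1], [-0.4, 0.3, 0, 0, 0, 0, 1], [-0.6, 0.45, 0, 0, 0, 0, 1], [-0.75, 0.56, 0, 0, 0, 0, 1], [-0.85, 0.64, 0, 0, 0, 0, 1]]

```text
time_s: 14.65
tool_pos: [0.6235, 0.0747, 0.2358]
tool_rot: [-180.0, -0.0, 89.9]
force: [-0.5, 0.4, -0.0]
grip_width: 0.0165
grasp_force: 10.0
```

Emit:
jog_arm:
  motion:
    - [[0, 0, 0, 0, 0, 0, 1], [0, 0, 0, 0, 0, 0, 1], [0, 0, 0, 0, 0, 0, 1]]

```text
time_s: 14.95
tool_pos: [0.6221, 0.0777, 0.2362]
tool_rot: [-180.0, -0.0, 90.1]
force: [-0.3, 0.1, -0.6]
grip_width: 0.0165
grasp_force: 10.0
```

Emit:
jog_arm:
  motion:
    - [[-0.015, 0.02, 0.15, 0, 0, 0, 1], [-0.015, 0.02, 0.35, 0, 0, 0, 1], [-0.015, 0.02, 0.55, 0, 0, 0, 1], [-0.015, 0.02, 0.75, 0, 0, 0, 1], [-0.015, 0.02, 0.85, 0, 0, 0, 1]]

```text
time_s: 15.45
tool_pos: [0.6231, 0.0745, 0.1481]
tool_rot: [-179.8, 0.0, 90.0]
force: [-0.7, 0.4, 0.5]
grip_width: 0.0166
grasp_force: 10.0
```

Emit:
jog_arm:
  motion:
    - [[0, 0, 0.02, 0, 0, 0, 1], [0, 0, 0.04, 0, 0, 0, 1], [0, 0, 0.06, 0, 0, 0, 1], [0, 0, 0.07, 0, 0, 0, 1], [0, 0, 0.07, 0, 0, 0, 1]]

```text
time_s: 15.95
tool_pos: [0.6251, 0.0744, 0.1445]
tool_rot: [180.0, 0.0, 90.0]
force: [-0.6, -0.0, -0.0]
grip_width: 0.0164
grasp_force: 10.0
```

Emit:
jog_arm:
  motion:
    - [[0, 0, 0.01, 0, 0, 0, 1], [0, 0, 0.02, 0, 0, 0, 1], [0, 0, 0.02, 0, 0, 0, 1]]

```text
time_s: 16.25
tool_pos: [0.6252, 0.0745, 0.1426]
tool_rot: [179.9, 0.0, 90.0]
force: [-0.1, -0.9, 2.8]
grip_width: 0.016
grasp_force: 10.0
```

Emit:
jog_arm:
  motion:
    - [[0, 0, -0.03, 0, 0, 0, 1], [0.015, -0.01, -0.03, 0, 0, 0, 1], [0.015, -0.01, -0.02, 0, 0, 0, 1], [0.015, -0.01, 0, 0, 0, 0, 1], [0.015, -0.01, 0, 0, 0, 0, 1]]

```text
time_s: 16.75
tool_pos: [0.624, 0.0761, 0.1426]
tool_rot: [180.0, 0.0, 90.0]
force: [-0.8, -0.2, 3.4]
grip_width: 0.0162
grasp_force: 10.0
```

Emit:
jog_arm:
  motion:
    - [[0, 0, 0, 0, 0, 0, 0.9], [0, 0, 0, 0, 0, 0, 0.75], [0, 0, 0, 0, 0, 0, 0.6], [0, 0, 0, 0, 0, 0, 0.5], [0, 0, 0, 0, 0, 0, 0.5]]

```text
time_s: 17.25
tool_pos: [0.6236, 0.0757, 0.1416]
tool_rot: [-180.0, 0.0, 89.9]
force: [-0.0, 0.5, 0.3]
grip_width: 0.038
grasp_force: 0.0
```

Emit:
jog_arm:
  motion:
    - [[0, 0, -0.1, 0, 0, 0, 0.5], [0, 0, -0.25, 0, 0, 0, 0.5], [0, 0, -0.45, 0, 0, 0, 0.5], [0, 0, -0.65, 0, 0, 0, 0.5]]

```text
time_s: 17.65
tool_pos: [0.6241, 0.076, 0.2092]
tool_rot: [179.9, -0.0, 90.0]
force: [0.3, 0.5, -0.2]
grip_width: 0.0435
grasp_force: 0.0
```

Emit:
jog_arm:
  motion:
    - [[0, -0.15, 0, 0, 0, 0, 0.4], [0, -0.4, 0, 0, 0, 0, 0.3], [0, -0.7, 0, 0, 0, 0, 0.3], [0, -0.95, 0, 0, 0, 0, 0.3]]

```text
time_s: 18.05
tool_pos: [0.528, 0.0765, 0.2084]
tool_rot: [179.9, 0.0, 90.0]
force: [-0.3, 0.3, -0.5]
grip_width: 0.0599
grasp_force: 0.0
```

Emit:
jog_arm:
  motion:
    - [[0, -0.3, 0, 0, 0, 0, 0.3], [0, -0.6, 0, 0, 0, 0, 0.3], [0, -0.8, 0, 0, 0, 0, 0.3], [0, -0.94, 0, 0, 0, 0, 0.3], [0, -0.94, 0, 0, 0, 0, 0.3]]

```text
time_s: 18.55
tool_pos: [0.4341, 0.0763, 0.2084]
tool_rot: [179.9, 0.2, 90.0]
force: [-0.2, -0.4, 0.3]
grip_width: 0.0607
grasp_force: 0.0
```

Run:
```python
from h import *
wchk('w5');chk('s5');chk('t5','top')
```

```text
[0.4341 0.0763 0.2084] [1.7988e+02 1.5000e-01 9.0000e+01] 18.55 0.06073511396648715 [-0.2 -0.4  0.3]
[265.  61.] 412 [0.3936 0.1829 0.0907]
[318. 193.] 336 [0.4348 0.0765 0.0908]
[593. 217.] 1003 [0.5201 0.114  0.2674]
[0.4352 0.0762 0.2084] [1.7983e+02 1.1000e-01 8.9980e+01] 18.6 0.06076765087538304 0.0
[543. 106.] 113 [0.6383 0.475  0.172 ] top z 0.1737 rel [ 0.2031  0.3988 -0.0364]
[355. 107.] 31 [0.3935 0.1834 0.0915] top z 0.0941 rel [-0.0417  0.1072 -0.1169]
[324. 136.] 38 [0.4358 0.0758 0.0916] top z 0.0943 rel [ 0.0006 -0.0004 -0.1168]
[424. 161.] 59 [0.6394 0.1609 0.1876] top z 0.1892 rel [ 0.2042  0.0847 -0.0208]
[252. 167.] 42 [ 0.4492 -0.1001  0.1137] top z 0.1156 rel [ 0.014  -0.1763 -0.0947]
[307. 167.] 44 [0.4902 0.003  0.0917] top z 0.093 rel [ 0.055  -0.0732 -0.1167]
[377. 184.] 58 [0.6244 0.0759 0.1576] top z 0.1592 rel [ 0.1892 -0.0003 -0.0508]
[487. 273.] 168 [0.8424 0.2157 0.0214] top z 0.0235 rel [ 0.4072  0.1395 -0.187 ]
[ 98. 326.] 415 [ 0.5749 -0.4714  0.0293] top z 0.0484 rel [ 0.1397 -0.5476 -0.1791]
[0.4357 0.0762 0.2083] [1.7984e+02 6.0000e-02 8.9970e+01] 18.65 0.060850247863479257 0.0
[234.  83.] 49 [0.842  0.2165 0.0195] top z 0.0228 rel [ 0.4063  0.1403 -0.1888]
[245. 141.] 48 [0.6358 0.1613 0.1853] top z 0.1874 rel [ 0.2001  0.0851 -0.023 ]
[107. 145.] 133 [0.6363 0.4727 0.1691] top z 0.172 rel [ 0.2006  0.3965 -0.0391]
[283. 149.] 50 [0.6224 0.076  0.1553] top z 0.1582 rel [ 0.1866 -0.0003 -0.053 ]
[490. 174.] 220 [ 0.5717 -0.4704  0.0309] top z 0.0474 rel [ 0.136  -0.5466 -0.1774]
[316. 207.] 26 [0.489  0.002  0.0898] top z 0.0922 rel [ 0.0533 -0.0742 -0.1185]
[358. 223.] 28 [ 0.4476 -0.098   0.112 ] top z 0.1142 rel [ 0.0119 -0.1743 -0.0963]
```

View pics/s5.png

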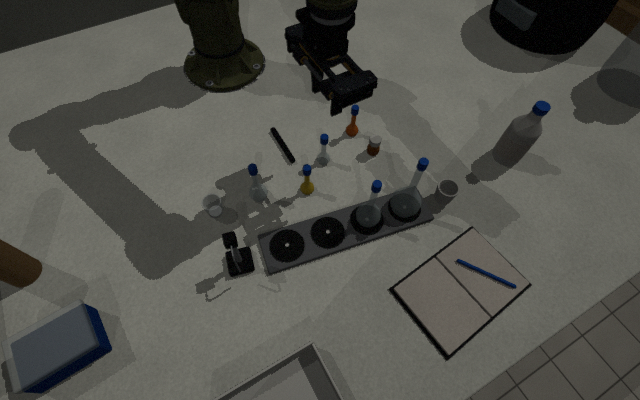

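Both large flasks stand on their pads, with stoppers at (377,184) and (423,162). flask_50 is centred. flask_100 reads about 4 mm off along the row, so I'll trim it at the end. Now I pick flask_10.

Emit:
jog_arm:
  motion:
    - [[0, 0, 0.2, 0, 0, 0, 0.3], [0, 0, 0.45, 0, 0, 0, 0.3], [0, 0, 0.7, 0, 0, 0, 0.3], [0, 0, 0.9, 0, 0, 0, 0.3], [0, 0, 1, 0, 0, 0, 0.3]]

```text
time_s: 19.2
tool_pos: [0.4345, 0.0763, 0.1055]
tool_rot: [-179.8, -0.1, 90.0]
force: [-0.1, 0.6, 0.6]
grip_width: 0.0604
grasp_force: 0.0
```

Emit:
jog_arm:
  motion:
    - [[0, 0, 0.15, 0, 0, 0, 0.4], [0, 0, 0.28, 0, 0, 0, 0.5], [0, 0, 0.33, 0, 0, 0, 0.7], [0, 0, 0.33, 0, 0, 0, 0.9], [0, 0, 0.33, 0, 0, 0, 1]]

```text
time_s: 19.7
tool_pos: [0.4353, 0.0762, 0.0745]
tool_rot: [180.0, -0.0, 90.0]
force: [0.5, -0.6, -0.4]
grip_width: 0.0288
grasp_force: 0.0
```

Emit:
jog_arm:
  motion:
    - [[0, 0, 0, 0, 0, 0, 1], [0, 0, 0, 0, 0, 0, 1], [0, 0, 0, 0, 0, 0, 1], [0, 0, 0, 0, 0, 0, 1], [0, 0, 0, 0, 0, 0, 1]]

```text
time_s: 20.2
tool_pos: [0.4353, 0.076, 0.0745]
tool_rot: [179.9, 0.0, 90.0]
force: [-0.1, 0.6, 4.0]
grip_width: 0.0167
grasp_force: 10.0
```

Emit:
jog_arm:
  motion:
    - [[0, 0, -0.1, 0, 0, 0, 1], [0, 0, -0.3, 0, 0, 0, 1], [0, 0, -0.55, 0, 0, 0, 1], [0, 0, -0.8, 0, 0, 0, 1], [0, 0, -1, 0, 0, 0, 1]]

```text
time_s: 20.7
tool_pos: [0.4349, 0.0762, 0.1758]
tool_rot: [179.9, 0.0, 90.0]
force: [0.2, -0.2, 0.1]
grip_width: 0.0166
grasp_force: 10.0
```

Emit:
jog_arm:
  motion:
    - [[0, 0, -0.2, 0, 0, 0, 1], [-0.15, 0.13, -0.3, 0, 0, 0, 1], [-0.35, 0.31, -0.3, 0, 0, 0, 1], [-0.6, 0.53, -0.3, 0, 0, 0, 1], [-0.89, 0.79, -0.3, 0, 0, 0, 1]]

```text
time_s: 21.2
tool_pos: [0.5141, -0.0133, 0.2047]
tool_rot: [180.0, 0.0, 90.0]
force: [0.6, 0.7, 0.4]
grip_width: 0.0165
grasp_force: 10.0
```

Emit:
jog_arm:
  motion:
    - [[-0.2, 0.18, 0, 0, 0, 0, 1], [-0.4, 0.36, 0, 0, 0, 0, 1], [-0.6, 0.53, 0, 0, 0, 0, 1], [-0.8, 0.71, 0, 0, 0, 0, 1], [-0.89, 0.79, 0, 0, 0, 0, 1]]

```text
time_s: 21.7
tool_pos: [0.5933, -0.1047, 0.2038]
tool_rot: [-180.0, 0.0, 89.8]
force: [0.2, -0.1, -0.2]
grip_width: 0.016
grasp_force: 10.0
```

Emit:
jog_arm:
  motion:
    - [[0, 0, 0.15, 0, 0, 0, 1], [0, 0, 0.35, 0, 0, 0, 1], [0, 0, 0.55, 0, 0, 0, 1], [0, 0, 0.7, 0, 0, 0, 1], [0, 0, 0.7, 0, 0, 0, 1]]

```text
time_s: 22.2
tool_pos: [0.5902, -0.1008, 0.1312]
tool_rot: [-179.7, -0.1, 90.0]
force: [0.1, -0.7, 0.4]
grip_width: 0.0163
grasp_force: 10.0
```

Emit:
jog_arm:
  motion:
    - [[0, 0, 0.15, 0, 0, 0, 1], [0, 0, 0.3, 0, 0, 0, 1], [0, 0, 0.38, 0, 0, 0, 1], [0, 0, 0.38, 0, 0, 0, 1], [0, 0, 0.38, 0, 0, 0, 1]]

```text
time_s: 22.7
tool_pos: [0.5928, -0.1021, 0.096]
tool_rot: [-180.0, -0.0, 90.0]
force: [0.3, 0.4, -0.9]
grip_width: 0.0162
grasp_force: 10.0
```

Emit:
jog_arm:
  motion:
    - [[0, 0, 0.01, 0, 0, 0, 1], [0, 0, 0.02, 0, 0, 0, 1], [0, 0, 0.03, 0, 0, 0, 1], [0, 0, 0.03, 0, 0, 0, 1]]

```text
time_s: 23.1
tool_pos: [0.5927, -0.1022, 0.0931]
tool_rot: [180.0, 0.0, 90.0]
force: [0.3, 0.3, -0.2]
grip_width: 0.0163
grasp_force: 10.0
```

Emit:
jog_arm:
  motion:
    - [[0, 0.01, 0.01, 0, 0, 0, 1], [0, 0.01, 0.02, 0, 0, 0, 1], [0, 0.01, 0.03, 0, 0, 0, 1], [0, 0.01, 0.03, 0, 0, 0, 1]]

```text
time_s: 23.5
tool_pos: [0.5941, -0.1021, 0.0907]
tool_rot: [180.0, 0.0, 90.0]
force: [-1.0, -0.4, 3.9]
grip_width: 0.0162
grasp_force: 10.0
```

Emit:
jog_arm:
  motion:
    - [[0, 0, 0, 0, 0, 0, 0.9], [0, 0, 0, 0, 0, 0, 0.75], [0, 0, 0, 0, 0, 0, 0.6], [0, 0, 0, 0, 0, 0, 0.5], [0, 0, 0, 0, 0, 0, 0.5]]

```text
time_s: 24.0
tool_pos: [0.5934, -0.1021, 0.0896]
tool_rot: [-180.0, -0.0, 90.0]
force: [-0.2, -0.3, 0.3]
grip_width: 0.0382
grasp_force: 0.0
```

Emit:
jog_arm:
  motion:
    - [[0, 0, -0.1, 0, 0, 0, 0.5], [0, 0, -0.25, 0, 0, 0, 0.5], [0, 0, -0.45, 0, 0, 0, 0.5], [0, 0, -0.7, 0, 0, 0, 0.4], [0, 0, -0.9, 0, 0, 0, 0.3]]

```text
time_s: 24.5
tool_pos: [0.5945, -0.102, 0.1831]
tool_rot: [179.8, 0.0, 90.0]
force: [-0.8, 0.2, -1.3]
grip_width: 0.0525
grasp_force: 0.0
```

Emit:
jog_arm:
  motion:
    - [[0.02, -0.2, 0, 0, 0, 0, 0.3], [0.03, -0.45, 0, 0, 0, 0, 0.3], [0.03, -0.73, 0, 0, 0, 0, 0.3]]

```text
time_s: 24.8
tool_pos: [0.5208, -0.0985, 0.1817]
tool_rot: [179.9, 0.0, 90.0]
force: [-0.5, -0.2, -0.1]
grip_width: 0.0603
grasp_force: 0.0
```

Emit:
jog_arm:
  motion:
    - [[0, -0.3, 0, 0, 0, 0, 0.3], [0, -0.55, 0, 0, 0, 0, 0.3], [0, -0.73, 0, 0, 0, 0, 0.3], [0, -0.73, 0, 0, 0, 0, 0.3], [0, -0.73, 0, 0, 0, 0, 0.3]]

```text
time_s: 25.3
tool_pos: [0.4486, -0.0991, 0.1814]
tool_rot: [179.9, 0.1, 90.0]
force: [0.5, -0.4, 0.1]
grip_width: 0.0607
grasp_force: 0.0
```

Run:
```python
from h import *
wchk('w6')
```

```text
[ 0.4486 -0.0991  0.1814] [1.7985e+02 9.0000e-02 8.9950e+01] 25.3 0.06068906298232813 [ 0.5 -0.4  0.1]
[374.  65.] 553 [0.4885 0.0019 0.0907]
[508. 210.] 711 [ 0.5924 -0.1014  0.1064]
[317. 212.] 518 [ 0.4486 -0.0996  0.1126]
```

Emit:
jog_arm:
  motion:
    - [[0, 0, 0.2, 0, 0, 0, 0.3], [0, 0, 0.45, 0, 0, 0, 0.3], [0, 0, 0.7, 0, 0, 0, 0.3], [0, 0, 0.84, 0, 0, 0, 0.4], [0, 0, 0.84, 0, 0, 0, 0.5]]

```text
time_s: 25.85
tool_pos: [0.447, -0.0983, 0.0944]
tool_rot: [-179.8, -0.1, 90.0]
force: [0.2, 0.3, -0.8]
grip_width: 0.0518
grasp_force: 0.0
```

Emit:
jog_arm:
  motion:
    - [[0, 0, 0, 0, 0, 0, 0.7], [0, 0, 0, 0, 0, 0, 0.9], [0, 0, 0, 0, 0, 0, 1], [0, 0, 0, 0, 0, 0, 1], [0, 0, 0, 0, 0, 0, 1]]

```text
time_s: 26.35
tool_pos: [0.448, -0.0992, 0.0966]
tool_rot: [179.9, 0.0, 89.9]
force: [-0.2, 0.3, 2.1]
grip_width: 0.0161
grasp_force: 10.0
```

Emit:
jog_arm:
  motion:
    - [[0, 0, 0, 0, 0, 0, 1], [0, 0, 0, 0, 0, 0, 1], [0, 0, 0, 0, 0, 0, 1]]

```text
time_s: 26.65
tool_pos: [0.4481, -0.0992, 0.0966]
tool_rot: [180.0, 0.0, 90.0]
force: [-0.9, 0.5, 6.2]
grip_width: 0.0164
grasp_force: 10.0
```

Emit:
jog_arm:
  motion:
    - [[0, 0, -0.1, 0, 0, 0, 1], [0, 0, -0.3, 0, 0, 0, 1], [0, 0, -0.55, 0, 0, 0, 1], [0, 0, -0.8, 0, 0, 0, 1], [0, 0, -1, 0, 0, 0, 1]]

```text
time_s: 27.15
tool_pos: [0.4478, -0.0988, 0.1976]
tool_rot: [180.0, 0.0, 90.0]
force: [0.3, 0.4, 0.0]
grip_width: 0.0165
grasp_force: 10.0
```

Emit:
jog_arm:
  motion:
    - [[0.05, 0.1, 0, 0, 0, 0, 1], [0.13, 0.25, 0, 0, 0, 0, 1], [0.23, 0.43, 0, 0, 0, 0, 1], [0.33, 0.62, 0, 0, 0, 0, 1], [0.43, 0.8, 0, 0, 0, 0, 1]]

```text
time_s: 27.65
tool_pos: [0.5283, -0.0551, 0.1951]
tool_rot: [-179.9, -0.0, 90.0]
force: [-0.1, 0.2, 0.3]
grip_width: 0.0162
grasp_force: 10.0
```

Emit:
jog_arm:
  motion:
    - [[0.1, 0.2, 0, 0, 0, 0, 1], [0.2, 0.4, 0, 0, 0, 0, 1], [0.3, 0.6, 0, 0, 0, 0, 1], [0.4, 0.75, 0, 0, 0, 0, 1], [0.43, 0.81, 0, 0, 0, 0, 1]]

```text
time_s: 28.15
tool_pos: [0.6095, -0.0108, 0.1947]
tool_rot: [-179.9, -0.1, 90.1]
force: [-0.1, 0.0, 0.7]
grip_width: 0.0166
grasp_force: 10.0
```

Emit:
jog_arm:
  motion:
    - [[0, 0, 0.15, 0, 0, 0, 1], [0, 0, 0.35, 0, 0, 0, 1], [0, 0, 0.55, 0, 0, 0, 1], [0, 0, 0.7, 0, 0, 0, 1], [0, 0, 0.75, 0, 0, 0, 1]]

```text
time_s: 28.65
tool_pos: [0.6067, -0.0139, 0.1183]
tool_rot: [-179.8, 0.0, 89.9]
force: [-0.2, 0.6, -0.5]
grip_width: 0.0163
grasp_force: 10.0
```

Emit:
jog_arm:
  motion:
    - [[0, 0, 0.02, 0, 0, 0, 1], [0, 0, 0.04, 0, 0, 0, 1], [0, 0, 0.05, 0, 0, 0, 1], [0, 0, 0.05, 0, 0, 0, 1], [0, 0, 0.05, 0, 0, 0, 1]]

```text
time_s: 29.15
tool_pos: [0.6091, -0.0131, 0.1165]
tool_rot: [180.0, 0.0, 90.0]
force: [-0.6, 0.2, -0.1]
grip_width: 0.0164
grasp_force: 10.0
```

Aligned to (.6091, -.0131). I lower the last 4 mm, release and rise.

Emit:
jog_arm:
  motion:
    - [[0, 0, 0.01, 0, 0, 0, 1], [0, 0, 0.02, 0, 0, 0, 1], [0, 0, 0.03, 0, 0, 0, 1], [0, 0, 0.04, 0, 0, 0, 1], [0, 0, 0.04, 0, 0, 0, 1]]

```text
time_s: 29.65
tool_pos: [0.6091, -0.0131, 0.1127]
tool_rot: [180.0, 0.0, 90.0]
force: [-0.8, -0.1, 3.7]
grip_width: 0.0165
grasp_force: 10.0
```

Emit:
jog_arm:
  motion:
    - [[0, 0, 0, 0, 0, 0, 0.9], [0, 0, 0, 0, 0, 0, 0.75], [0, 0, 0, 0, 0, 0, 0.6], [0, 0, 0, 0, 0, 0, 0.5], [0, 0, 0, 0, 0, 0, 0.5]]

```text
time_s: 30.15
tool_pos: [0.6085, -0.0132, 0.1116]
tool_rot: [-180.0, -0.0, 90.0]
force: [-0.7, 0.0, -0.9]
grip_width: 0.0375
grasp_force: 0.0
```

Emit:
jog_arm:
  motion:
    - [[0, 0, -0.1, 0, 0, 0, 0.5], [0, 0, -0.3, 0, 0, 0, 0.5], [0, 0, -0.5, 0, 0, 0, 0.5], [0, 0, -0.75, 0, 0, 0, 0.4], [0, 0, -1, 0, 0, 0, 0.3]]

```text
time_s: 30.65
tool_pos: [0.6087, -0.013, 0.2136]
tool_rot: [180.0, 0.0, 90.0]
force: [-0.5, -0.0, -0.5]
grip_width: 0.0525
grasp_force: 0.0
```

Emit:
jog_arm:
  motion:
    - [[0, 0, -0.3, 0, 0, 0, 0.3], [0, -0.3, -0.3, 0, 0, 0, 0.3], [0, -0.6, -0.3, 0, 0, 0, 0.3], [0, -0.9, -0.3, 0, 0, 0, 0.3], [0, -0.9, -0.3, 0, 0, 0, 0.3]]

```text
time_s: 31.15
tool_pos: [0.5161, -0.0129, 0.2428]
tool_rot: [-179.9, 0.2, 90.0]
force: [0.8, -0.7, 0.3]
grip_width: 0.0608
grasp_force: 0.0
```

Run:
```python
from h import *
chk('s7');chk('t7','top');wchk('w7')
a=np.load('pics/t7.npz')['p'][100:220,200:440];b=np.load('pics/s7.npz')['p'][130:280,220:480]
cv2.imwrite('pics/c7.png',np.vstack([cv2.resize(a,(560,280)),cv2.resize(b,(560,320))])[:,:,::-1])
```

```text
[ 0.5161 -0.0129  0.2428] [-179.95    0.18   89.96] 31.15 0.06075691677874065 0.0
[543. 106.] 114 [0.6383 0.4741 0.1719] top z 0.1735 rel [ 0.1223  0.487  -0.0709]
[355. 107.] 26 [0.3943 0.1842 0.0918] top z 0.0931 rel [-0.1217  0.1971 -0.151 ]
[424. 161.] 56 [0.639  0.1609 0.1878] top z 0.1894 rel [ 0.1229  0.1738 -0.0549]
[306. 167.] 45 [0.4902 0.0027 0.0921] top z 0.0934 rel [-0.0259  0.0156 -0.1507]
[377. 184.] 57 [0.6247 0.0759 0.1581] top z 0.16 rel [ 0.1086  0.0888 -0.0847]
[330. 206.] 60 [ 0.6102 -0.0133  0.1298] top z 0.1314 rel [ 0.0941 -0.0004 -0.113 ]
[284. 226.] 61 [ 0.5947 -0.1018  0.1078] top z 0.1091 rel [ 0.0786 -0.0889 -0.135 ]
[488. 273.] 161 [0.8453 0.2188 0.0213] top z 0.0233 rel [ 0.3293  0.2316 -0.2215]
[ 98. 334.] 149 [ 0.6017 -0.4691  0.0428] top z 0.0499 rel [ 0.0857 -0.4563 -0.2   ]
[ 0.518  -0.0132  0.243 ] [1.7992e+02 1.5000e-01 8.9930e+01] 31.2 0.060701389378745 0.0
[235.  83.] 50 [0.8422 0.2169 0.0187] top z 0.0209 rel [ 0.3242  0.2301 -0.2243]
[244. 141.] 51 [0.636  0.1617 0.1851] top z 0.1877 rel [ 0.118   0.1749 -0.058 ]
[107. 145.] 135 [0.636  0.4726 0.1693] top z 0.1714 rel [ 0.118   0.4858 -0.0737]
[283. 149.] 48 [0.6224 0.0766 0.1555] top z 0.1577 rel [ 0.1044  0.0898 -0.0875]
[491. 170.] 87 [ 0.5894 -0.4688  0.0423] top z 0.0479 rel [ 0.0714 -0.4556 -0.2008]
[243. 248.] 29 [0.3942 0.1818 0.0901] top z 0.0932 rel [-0.1238  0.195  -0.153 ]
[ 0.519  -0.0133  0.243 ] [1.7988e+02 9.0000e-02 8.9930e+01] 31.25 0.060926698547555766 [ 0.1 -0.8 -0.4]
[463.  84.] 718 [0.6232 0.0759 0.1565]
[286. 169.] 252 [0.4895 0.0032 0.0907]
[420. 194.] 433 [ 0.6082 -0.0136  0.1282]
```

View pics/c7.png

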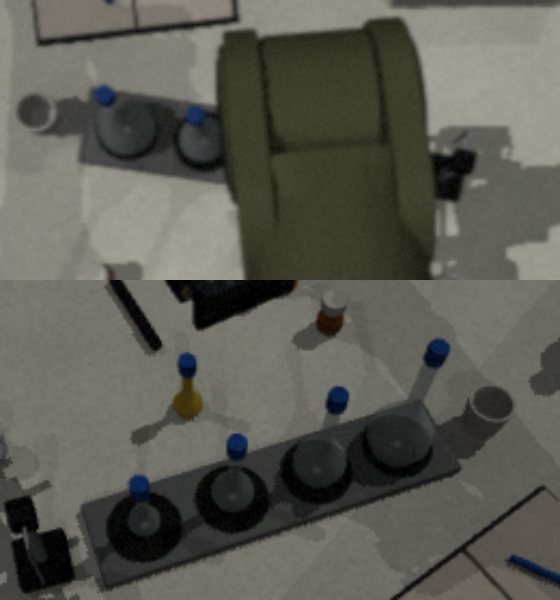

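All four stand upright in order on the pads, with stoppers in the lower crop at (140,487), (237,445), (337,400) and (436,352). Three are within 2 mm of centre. flask_100 is about 4 mm off, so I nudge it over.

Emit:
jog_arm:
  motion:
    - [[0.2, 0.15, 0, 0, 0, 0, 0.4], [0.4, 0.3, 0, 0, 0, 0, 0.5], [0.65, 0.45, 0, 0, 0, 0, 0.5], [0.87, 0.6, 0, 0, 0, 0, 0.5]]

```text
time_s: 31.7
tool_pos: [0.5805, 0.0753, 0.2419]
tool_rot: [180.0, -0.1, 89.9]
force: [-0.6, -1.4, -0.0]
grip_width: 0.0447
grasp_force: 0.0
```

Emit:
jog_arm:
  motion:
    - [[0.3, 0.2, 0, 0, 0, 0, 0.5], [0.55, 0.4, 0, 0, 0, 0, 0.5], [0.75, 0.52, 0, 0, 0, 0, 0.5], [0.87, 0.6, 0, 0, 0, 0, 0.5], [0.87, 0.6, 0, 0, 0, 0, 0.5]]

```text
time_s: 32.2
tool_pos: [0.6395, 0.1634, 0.2412]
tool_rot: [-179.9, -0.1, 90.1]
force: [-0.5, 0.4, -0.5]
grip_width: 0.0437
grasp_force: 0.0
```

Emit:
jog_arm:
  motion:
    - [[0, 0, 0, 0, 0, 0, 0.4], [0, 0, 0, 0, 0, 0, 0.4], [0, 0, 0, 0, 0, 0, 0.4]]

```text
time_s: 32.5
tool_pos: [0.639, 0.1593, 0.2423]
tool_rot: [180.0, 0.1, 89.8]
force: [0.5, 0.7, 0.1]
grip_width: 0.0515
grasp_force: 0.0
```

Run:
```python
from h import *
wchk('w8')
```

```text
[0.639  0.1593 0.2423] [1.7997e+02 6.0000e-02 8.9850e+01] 32.5 0.05149636306259209 [0.5 0.7 0.1]
[498. 121.] 659 [0.84   0.2155 0.0203]
[ 63. 160.] 458 [0.3942 0.1834 0.0917]
[317. 214.] 668 [0.6385 0.1611 0.1866]
[300. 300.] 412 [0.6239 0.0763 0.1566]
```

Emit:
jog_arm:
  motion:
    - [[0, 0, 0.15, 0, 0, 0, 0.4], [0, 0, 0.35, 0, 0, 0, 0.4], [0, 0, 0.55, 0, 0, 0, 0.5], [0, 0, 0.7, 0, 0, 0, 0.6], [0, 0, 0.7, 0, 0, 0, 0.7]]

```text
time_s: 33.05
tool_pos: [0.6372, 0.1598, 0.1688]
tool_rot: [-179.7, 0.1, 89.9]
force: [0.8, 0.1, 1.3]
grip_width: 0.0358
grasp_force: 0.0
```

Emit:
jog_arm:
  motion:
    - [[0, 0, 0, 0, 0, 0, 0.9], [0, 0, 0, 0, 0, 0, 1], [0, 0, 0, 0, 0, 0, 1], [0, 0, 0, 0, 0, 0, 1], [0, 0, 0, 0, 0, 0, 1]]

```text
time_s: 33.55
tool_pos: [0.6394, 0.1612, 0.1731]
tool_rot: [179.9, -0.0, 90.0]
force: [-1.7, -0.6, 3.5]
grip_width: 0.0164
grasp_force: 10.0
```

Emit:
jog_arm:
  motion:
    - [[0, 0, -0.02, 0, 0, 0, 1], [0.02, 0, -0.05, 0, 0, 0, 1], [0.04, 0, -0.05, 0, 0, 0, 1], [0.04, 0, -0.05, 0, 0, 0, 1], [0.04, 0, -0.05, 0, 0, 0, 1]]

```text
time_s: 34.05
tool_pos: [0.6387, 0.165, 0.1768]
tool_rot: [-180.0, 0.0, 90.0]
force: [0.4, 0.5, -1.9]
grip_width: 0.0166
grasp_force: 10.0
```

Emit:
jog_arm:
  motion:
    - [[0, 0, 0.015, 0, 0, 0, 1], [0, 0, 0.03, 0, 0, 0, 1], [0, 0, 0.04, 0, 0, 0, 1], [0, 0, 0.045, 0, 0, 0, 1], [0, 0, 0.045, 0, 0, 0, 1]]

```text
time_s: 34.55
tool_pos: [0.6392, 0.165, 0.1732]
tool_rot: [179.9, -0.0, 90.0]
force: [-0.5, -0.0, 4.9]
grip_width: 0.0162
grasp_force: 10.0
```

Emit:
jog_arm:
  motion:
    - [[0, 0, 0, 0, 0, 0, 0.9], [0, 0, 0, 0, 0, 0, 0.75], [0, 0, 0, 0, 0, 0, 0.6], [0, 0, 0, 0, 0, 0, 0.5], [0, 0, 0, 0, 0, 0, 0.5]]

```text
time_s: 35.05
tool_pos: [0.6387, 0.1647, 0.172]
tool_rot: [-180.0, 0.0, 90.0]
force: [-0.3, 0.9, 0.4]
grip_width: 0.0376
grasp_force: 0.0
```

Emit:
jog_arm:
  motion:
    - [[0, 0, -0.1, 0, 0, 0, 0.5], [0, 0, -0.25, 0, 0, 0, 0.5], [0, 0, -0.45, 0, 0, 0, 0.5], [0, 0, -0.75, 0, 0, 0, 0.5], [0, 0, -1, 0, 0, 0, 0.5]]

```text
time_s: 35.55
tool_pos: [0.6392, 0.1652, 0.2757]
tool_rot: [179.9, -0.0, 90.0]
force: [1.3, 0.4, 0.2]
grip_width: 0.0436
grasp_force: 0.0
```

Emit:
jog_arm:
  motion:
    - [[0.2, -0.2, 0, 0, 0, 0, 0.4], [0.3, -0.5, 0, 0, 0, 0, 0.4], [0.3, -0.8, 0, 0, 0, 0, 0.4], [0.3, -1, 0, 0, 0, 0, 0.4], [0.3, -1, 0, 0, 0, 0, 0.4]]

```text
time_s: 36.05
tool_pos: [0.537, 0.1964, 0.2747]
tool_rot: [179.9, 0.1, 90.1]
force: [-0.9, -0.6, 0.3]
grip_width: 0.0519
grasp_force: 0.0
```

Emit:
jog_arm:
  motion:
    - [[0, -0.3, 0, 0, 0, 0, 0.4], [0, -0.6, 0, 0, 0, 0, 0.4], [0, -0.6, 0, 0, 0, 0, 0.4], [0, -0.6, 0, 0, 0, 0, 0.4], [0, -0.6, 0, 0, 0, 0, 0.4]]

```text
time_s: 36.55
tool_pos: [0.4804, 0.1946, 0.2732]
tool_rot: [179.9, -0.0, 89.9]
force: [0.6, 0.8, 0.0]
grip_width: 0.0523
grasp_force: 0.0
```

Run:
```python
from h import *
chk('s9');chk('t9','top')
a=np.load('pics/t9.npz')['p'][100:220,200:440];b=np.load('pics/s9.npz')['p'][130:280,220:480]
cv2.imwrite('pics/c9.png',np.vstack([cv2.resize(a,(560,280)),cv2.resize(b,(560,320))])[:,:,::-1])
```

```text
[0.4804 0.1946 0.2732] [ 1.7992e+02 -3.0000e-02  8.9900e+01] 36.55 0.052255397289848404 0.0
[543. 106.] 113 [0.6383 0.4748 0.1721] top z 0.1736 rel [ 0.1579  0.2802 -0.1011]
[355. 107.] 31 [0.3938 0.1832 0.0914] top z 0.094 rel [-0.0866 -0.0115 -0.1818]
[425. 160.] 58 [0.6385 0.1636 0.1881] top z 0.1894 rel [ 0.1581 -0.031  -0.0851]
[306. 167.] 37 [0.4897 0.0026 0.0921] top z 0.0934 rel [ 0.0093 -0.192  -0.1811]
[377. 184.] 58 [0.6246 0.0756 0.1576] top z 0.1593 rel [ 0.1442 -0.119  -0.1155]
[330. 206.] 61 [ 0.6102 -0.0141  0.1298] top z 0.1315 rel [ 0.1298 -0.2088 -0.1434]
[284. 225.] 64 [ 0.5941 -0.1015  0.1076] top z 0.109 rel [ 0.1137 -0.2962 -0.1655]
[487. 273.] 164 [0.8439 0.2167 0.0216] top z 0.0237 rel [ 0.3634  0.0221 -0.2516]
[ 97. 326.] 368 [ 0.5744 -0.4714  0.0314] top z 0.0484 rel [ 0.094  -0.666  -0.2417]
[0.4802 0.1947 0.2729] [ 1.7996e+02 -5.0000e-02  8.9900e+01] 36.6 0.052133675185702034 0.0
[234.  83.] 44 [0.8424 0.2164 0.0203] top z 0.0226 rel [ 0.3621  0.0217 -0.2526]
[107. 144.] 120 [0.6376 0.4735 0.1695] top z 0.1719 rel [ 0.1574  0.2788 -0.1034]
[243. 141.] 45 [0.6358 0.1638 0.1853] top z 0.1874 rel [ 0.1555 -0.0309 -0.0876]
[283. 149.] 50 [0.6221 0.076  0.155 ] top z 0.1584 rel [ 0.1418 -0.1187 -0.1179]
[321. 157.] 58 [ 0.6098 -0.0124  0.1268] top z 0.1295 rel [ 0.1296 -0.2072 -0.1461]
[490. 174.] 219 [ 0.5718 -0.4703  0.0323] top z 0.0478 rel [ 0.0915 -0.665  -0.2407]
[357. 164.] 58 [ 0.5951 -0.1017  0.1048] top z 0.108 rel [ 0.1148 -0.2964 -0.1681]
[316. 208.] 19 [0.4877 0.0021 0.0887] top z 0.0918 rel [ 0.0075 -0.1926 -0.1842]
[243. 248.] 29 [0.3941 0.1818 0.0899] top z 0.0926 rel [-0.0861 -0.013  -0.183 ]
```

View pics/c9.png

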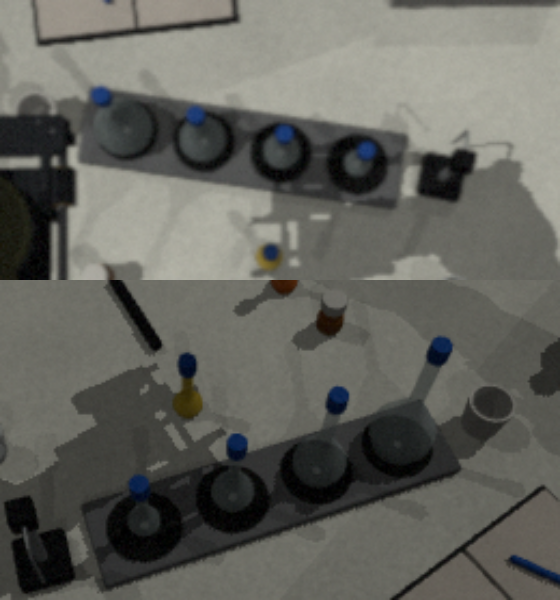

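The last crop shows all four flasks upright and within about 2 mm of their pad centres. They run smallest by the probe (right, top view) to largest by the cup, and the arm is clear, so I hand in.

```bash
python3 -c "
from cell import env
print(env.sign_off())"
```

```text
the job is handed in; nothing more can be done
None
```

I stood all four flasks upright on the pads in order of size, smallest by the probe and largest by the waste cup, each within about 2 mm of its pad centre, and handed the job in at about 37 s; no verdict was returned.

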